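# Turn the scaler unit up three clicks and store the setting

## Robot

A 7-joint arm with a two-finger parallel gripper is mounted at the origin on the work surface. World frame = base frame: x ahead of the robot, y to its left, z up, the work surface at z = 0. Lengths are in m, angles in rad, forces in N, time in s.
With the tool pointing down it reaches from about 0.425 to 0.825 m from the base axis. Payload 3.6 kg.
Tool frame: the origin (TCP) lies at the very end of the fingers, on their centre line; the grasp point (between the pads) lies 19 mm behind it (grip_depth is the distance from the TCP to the grasp point, in m); z points along the fingers, y is the direction in which the jaws open and shut (so a half turn about z gives the same grasp; the last joint's range is limited). The gripper opens to 93 mm and grips with 3 to 60 N. Pads are 15 mm wide; open, the fingers measure 128 mm over their backs; the gripper's body (75 mm by 188 mm) begins 65 mm behind the grasp point.
Start: joints at [-1.145, 0.615, -0.013, 1.423, 0.008, 1.103, -0.04], TCP at [0.284, 0.584, 0.219] pointing down, gripper open.
Joint ranges: [-3.12, 3.12], [-0.3, 2.06], [-1.34, 1.32], [0.26, 2.42], [-1.36, 4.5], [0.01, 1.98], [-2.84, 2.84]. Speed limits (rad/s): [2.79, 2.79, 3.14, 3.14, 3.14, 3.14, 3.14].

## Interface

Orientations are given as a rotation vector (axis times angle).
In Python, from cell import observe, snapshot, job_done, grip_depth gives the robot as it stands. The module is installed in compiled form; this text tells all that it offers.
- The arm moves only by the tool step_arm, never from a script. Its argument "moves" is a list of rows, each a list of 3 entries, a list of its own where there are three numbers: the shift along the tool's x, y, z in mm, then the turn, a rotation vector about the tool's x, y, z in rad, then the gripper's target within -1 to 1 (fully open at 1, half-way at 0, shut at -1). A call has 1 to 8 rows; each row shifts and turns the commanded pose from where the row before left it, along the tool's axes as they then stand; what a row does not reach is not made up. A row lasts 1/12 s, in which the tool goes at most 41.7 mm and 7.16 degrees, less where a joint would pass 70% of its speed; a pose out of reach is approached as far as the arm can. A call with a gripper value outside its range is refused whole. The fingers move at their own pace and stop on an object; "grip_force" is the grip in N (left out, the last holds). Time passes only in rows, so rows that do not move let the fingers close. It gives the time, the measured TCP pose, the force and the opening at its end, in the units of the state.
- observe(): the state, without advancing time (a new reading comes with each control period).
- snapshot(name): name is "side" or "top"; returns a dict with "img" (480x640x3 uint8, red, green, blue), "vfov" (degrees; the focal length in pixels is half the picture's height over the tangent of half this angle, whatever the lens; pixels are square), "cx", "cy" (the principal point, pixels), "extrinsics" (4x4, takes a point from camera to world coordinates). Camera axes: x right, y down, z forward; pixel columns grow to the right and rows downward; lengths in m; the calibration is good to about 2 mm. A picture is of the moment at which its call begins. There is no depth.
- job_done(): hands the job in, once; it reports no verdict.
The state is a dict: "time": time; "joint_pos": joint angles; "dq": joint speeds; "effort": joint torques, N m; "eef_pos": TCP position; "orientation": TCP orientation; "contact_force": force on the tool from outside, world axes, zero at the start; "ft_torque": the same for the moment, N m; "gripper_width": finger opening in m.
Only numpy, scipy, OpenCV 4.12 (cv2) and the standard library are available. Lean on these libraries where they do the work, as an engineer would, in place of code of your own. Each camera call takes 0.05 s, during which the arm holds its last target.

## Task

On the dental scaler's control unit, turn the big bar-shaped power knob up (clockwise seen from above) by exactly three clicks from where it now stands and let go of it, then press the round store key down until it stops and let it come back up. Leave the small round water knob as it is.

Things in the scene. Friction and masses are not known exactly. Their poses are not given: they have to be found in the camera images.
- power_knob (a joint): angle of the big power knob in rad, growing clockwise seen from above. 7 click stops 24 degrees (0.419 rad) apart, the first at 0, the last at 2.513, with end stops just outside; it starts on one of the first three. Let go, it springs to the nearest stop. Passing a click takes about 0.07 N m.
- power_grip (a point): the big power knob: a grey disc 54 mm across, 6 mm thick, with an upright bar 50 x 14 mm, 32 mm high, on a white ticked plate at the left or right of the control unit's top. This point: on the turning axis, in the bar, 8 mm below its top, 24 mm above the disc, 104 mm above the table. z up, x along the bar away from its pointer end, y across it; the axes turn with the knob.
- power_mark (a point): a point on top of the power knob's bar, on the thin dark line at its pointer end, 20 mm from the turning axis and 8 mm above power_grip. Axes as power_grip. The control unit is a white casing 200 x 270 mm, 70 mm high, fixed to the table.
- store_key_top (a point): the store key: a round white push key 32 mm across in a low grey surround, on the middle of the near edge of the unit's panel, the only push key there. This point is the centre of its top face; z up. It goes straight down 6 mm against a spring (5 N when fully down) and comes back up.
- water_mark (a point): a point near the rim of the top of the small water knob, 12 mm from its axis, on its short dark line: a round fluted grey knob 30 mm across and 20 mm high, on the other side of the panel, 140 mm from the power knob. To be left alone.

How it is judged:
On the way, in this order (a step that is already met when the one before it is completed fails the run):
1. the power knob stands three clicks further on and the gripper has let go and left it (distance of power_mark from where it was at the start of the episode between 0.0206 and 0.0262 m and distance between the grasp point and power_grip above 0.04 m), for 0.2 s.
2. the store key is pressed at least 4 of its 6 mm (distance of store_key_top from where it was at the start of the episode above 0.004 m and distance of power_mark from where it was at the start of the episode between 0.0206 and 0.0262 m), for 0.05 s.
At the end, for the whole second after the job is handed in: The power knob rests three clicks (72 degrees, within 10) clockwise of where it started, the store key is back up (within 1 mm), and the water knob's mark is within 4 mm of where it was (distance of power_mark from where it was at the start of the episode between 0.0206 and 0.0262 m and distance of store_key_top from where it was at the start of the episode below 0.001 m and distance of water_mark from where it was at the start of the episode below 0.004 m); the robot touches nothing.
It fails at once if the small water knob is turned (distance of water_mark from where it was at the start of the episode above 0.004 m).
It fails at once if the store key is pressed before the knob is three clicks on (distance of store_key_top from where it was at the start of the episode above 0.004 m and (distance of power_mark from where it was at the start of the episode below 0.0206 m or distance of power_mark from where it was at the start of the episode above 0.0262 m)).
It also fails if it takes over 40 s, if anything falls off the work surface, if the arm or the gripper's body presses on something with over 40 N, if the wrist force passes 120 N, or if a joint passes its speed limit or range.

## Working session

There is one attempt and no reset: what is moved stays moved. The work goes in short steps, Python scripts to look and compute and a tool call to move; the robot and the scene stay as the last step left them, time stands still between calls to the robot, and variables do not carry over. Pictures are saved under pics/ and viewed, and the job is handed in when it is done.

Besides the shell and the picture viewer there is one more tool, called after "Emit:" as name(argument=value, ...), one argument or row to a line, values as JSON. step_arm: Moves the arm, as the interface text tells. Its arguments: {"type":"object","properties":{"moves":{"type":"array","items":{"type":"array"}},"grip_force":{"type":"number"}},"required":["moves"]}

```bash
mkdir -p pics; python3 - <<'E'
from cell import *
import cv2,pickle
s=observe();print({k:s[k] for k in('time','eef_pos','orientation','contact_force','gripper_width')},grip_depth)
for n in('side','top'):
    d=snapshot(n);pickle.dump(d,open(n+'0.pkl','wb'));cv2.imwrite(f'pics/{n}0.png',d['img'][:,:,::-1]);print(n,d['vfov'],d['cx'],d['cy'],d['extrinsics'])
E
```

```text
{'time': 0.0, 'eef_pos': array([0.28402362, 0.58378404, 0.21749265]), 'orientation': array([-0.70496906, -3.06095252,  0.00392578]), 'contact_force': array([0.61320628, 0.34288225, 0.48901704]), 'gripper_width': 0.09316817163439228} 0.0188
side 57.19615903574835 321.16891873211796 239.14460611650145 [[ 0.9151879  -0.19369117  0.35343293  0.33323252]
 [-0.40301799 -0.44582333  0.79926095 -0.4772409 ]
 [ 0.00275886 -0.87391378 -0.48607314  0.44580144]
 [ 0.          0.          0.          1.        ]]
top 43.974076676293016 325.82437688413825 240.54502899498527 [[ 0.02488681 -0.99328236  0.11300798  0.47334706]
 [-0.99955108 -0.02661021 -0.01376731  0.04568485]
 [ 0.016682   -0.11261462 -0.9934987   0.79823847]
 [ 0.          0.          0.          1.        ]]
```

View pics/side0.png

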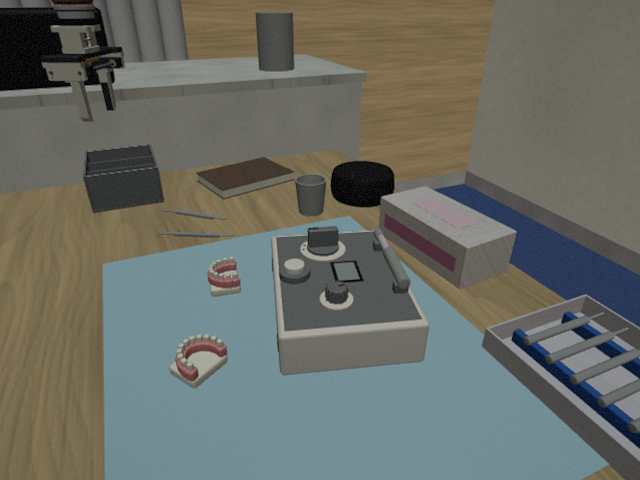

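View pics/top0.png

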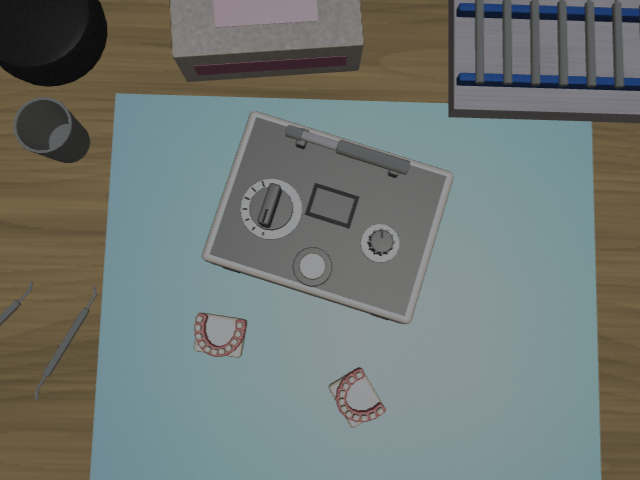

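```bash
python3 - <<'E'
import cv2
a=cv2.imread('pics/top0.png')
cv2.imwrite('pics/c1.png',cv2.resize(a[165:255,220:340],None,fx=6.6,fy=6.6,interpolation=cv2.INTER_CUBIC))
cv2.imwrite('pics/c2.png',cv2.resize(a[210:300,290:410],None,fx=6.6,fy=6.6,interpolation=cv2.INTER_CUBIC))
b=cv2.imread('pics/side0.png')
cv2.imwrite('pics/c3.png',cv2.resize(b[215:315,265:395],None,fx=6,fy=6,interpolation=cv2.INTER_CUBIC))
E
```

```text
(no output)
```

View pics/c1.png

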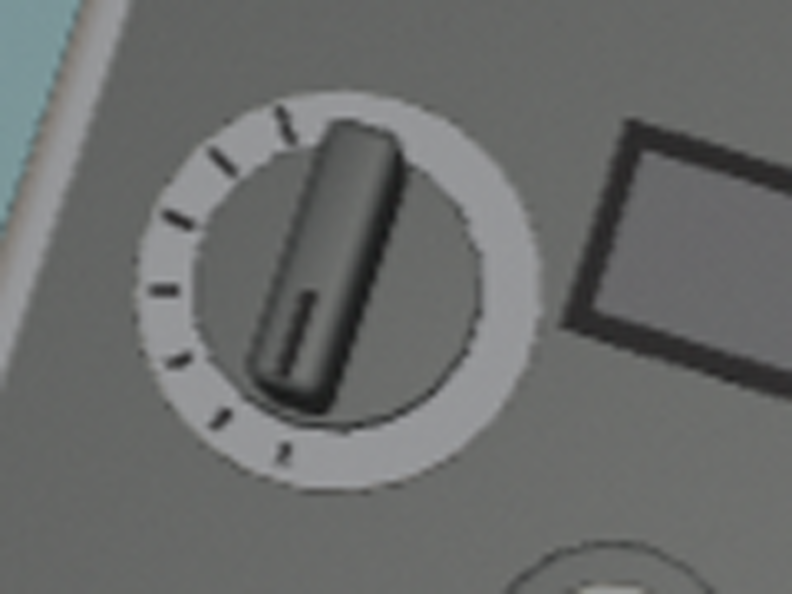

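View pics/c2.png

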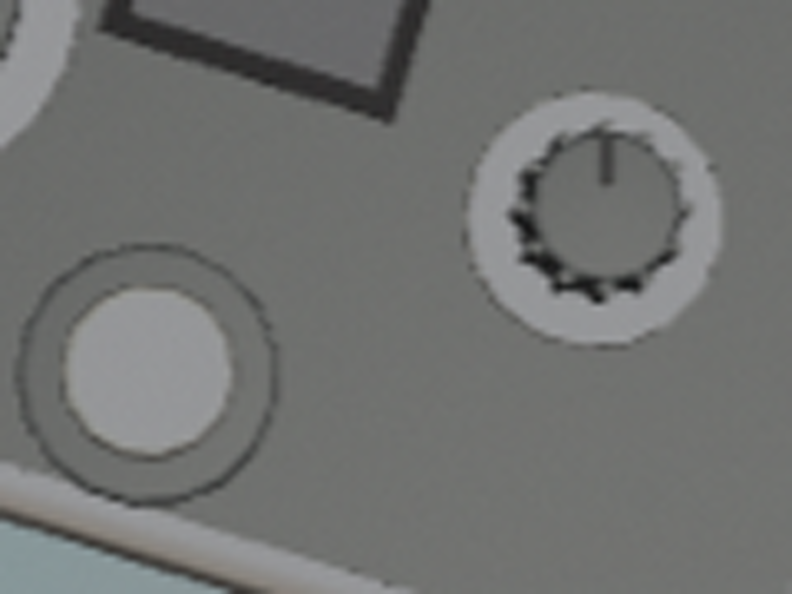

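View pics/c3.png

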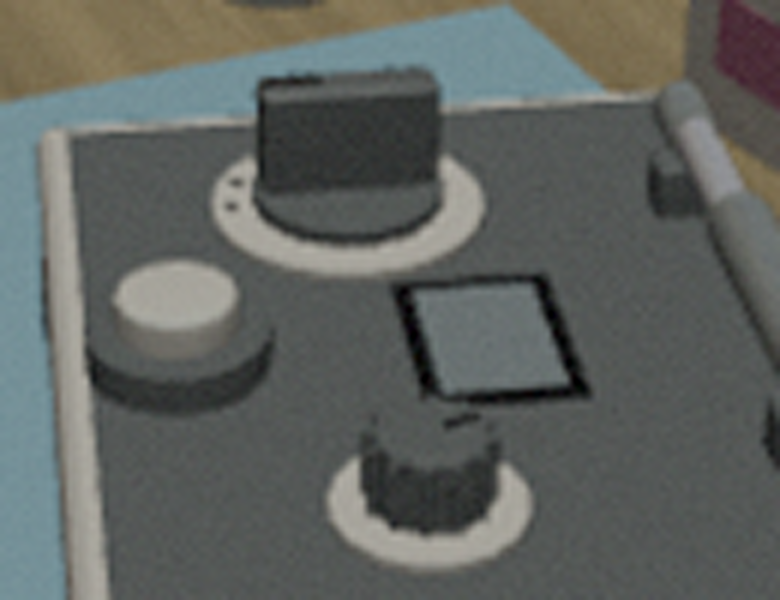

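```bash
cat > h.py <<'E'
import numpy as np,pickle,cv2
def load(n): return pickle.load(open(n,'rb'))
def f(d): return 240/np.tan(np.radians(d['vfov']/2))
def w(d,u,v,z):
    E=np.array(d['extrinsics']);r=E[:3,:3]@np.array([(u-d['cx'])/f(d),(v-d['cy'])/f(d),1]);c=E[:3,3]
    return c+r*(z-c[2])/r[2]
def p(d,P):
    E=np.array(d['extrinsics']);q=E[:3,:3].T@(np.asarray(P)-E[:3,3]);return np.array([f(d)*q[0]/q[2]+d['cx'],f(d)*q[1]/q[2]+d['cy']])
E
python3 - <<'E'
from h import *
t=load('top0.pkl');s=load('side0.pkl')
c=lambda x,y,x0,y0,k=6.6:((x+.5)/k-.5+x0,(y+.5)/k-.5+y0)
P=w(t,*c(340,290,220,165),.073);print('plate',P)
for n,q in dict(e1=(367,130),e2=(285,388),m1=(312,292),m2=(287,375)).items(): print(n,w(t,*c(*q,220,165),.112))
W=w(t,*c(596,219,290,210),.073);print('water',W,np.linalg.norm(W-P))
K=w(t,*c(148,371,290,210),.085);print('key',K)
# key from side: top centre
print('side key px',c(177,296,265,215,6)); 
for z in(.075,.08,.085,.09,.095):
    print(z,w(t,*c(148,371,290,210),z)[:2],p(s,w(t,*c(148,371,290,210),z)))
# side bar top centre line
for q in((262,88),(438,82),(350,80)): print('side bar',w(s,*c(*q,265,215,6),.112))
print('side plate',w(s,*c(349,200,265,215,6),.073))
# casing corners
print([w(t,u,v,.07)[:2] for u,v in((253,113),(453,177),(408,322),(204,257))])
E
```

```text
plate [0.59378893 0.10413555 0.073     ]
e1 [0.61622088 0.09721725 0.112     ]
e2 [0.56955635 0.11005648 0.112     ]
m1 [0.58681725 0.10592244 0.112     ]
m2 [0.57187994 0.10978964 0.112     ]
water [ 0.55488434 -0.03087566  0.073     ] 0.14050478539431674
key [0.52351686 0.05164803 0.085     ]
side key px (294.0833333333333, 263.9166666666667)
0.075 [0.52422027 0.05173163] [295.28894549 272.77751799]
0.08 [0.52386857 0.05168983] [294.99672004 270.08510742]
0.085 [0.52351686 0.05164803] [294.70222119 267.37175092]
0.09 [0.52316516 0.05160622] [294.4054223  264.63720311]
0.095 [0.52281346 0.05156442] [294.10629632 261.88121474]
side bar [0.57002101 0.11028361 0.112     ]
side bar [0.61528079 0.09445145 0.112     ]
side bar [0.59378723 0.10506093 0.112     ]
side plate [0.59450923 0.10692514 0.073     ]
[array([0.71556818, 0.13145263]), array([ 0.64054729, -0.12170955]), array([ 0.45911949, -0.06688307]), array([0.53190295, 0.18430367])]
```

```bash
cat > plan.py <<'E'
import sys
from h import *
from cell import observe
from scipy.spatial.transform import Rotation as R
def plan(P,yaw):
    """target TCP, yaw of tool y axis (deg)"""
    s=observe();r=R.from_rotvec(s['orientation']);M=r.as_matrix()
    print('t',round(s['time'],2),'pos',s['eef_pos'].round(4),'yaw_y',np.degrees(np.arctan2(M[1,1],M[0,1])).round(2),'z',M[:,2].round(4),'F',s['contact_force'].round(2),'T',s['ft_torque'].round(3),'w',round(s['gripper_width'],4),'j',s['joint_pos'].round(2))
    for a in(yaw,yaw+180):
        y=np.array([np.cos(np.radians(a)),np.sin(np.radians(a)),0]);z=np.array([0,0,-1.]);x=np.cross(y,z)
        T=R.from_matrix(np.c_[x,y,z]);print('yaw',a,'rotvec tool',(r.inv()*T).as_rotvec().round(4),'shift mm in current tool',((M.T@(np.array(P)-s['eef_pos']))*1000).round(1))
if __name__=='__main__': a=list(map(float,sys.argv[1:]));plan(a[:3],a[3])
E
python3 plan.py .5935 .1045 .16 74.5
```

```text
t 0.1 pos [0.284  0.5839 0.2176] yaw_y 64.06 z [-9.0e-04 -2.1e-03 -1.0e+00] F [-0.16 -0.11  0.33] T [ 0.032 -0.009  0.015] w 0.093 j [-1.14  0.62 -0.01  1.42  0.01  1.1  -0.04]
yaw 74.5 rotvec tool [-0.0023 -0.0002 -0.1822] shift mm in current tool [-488.  -295.6   58.3]
yaw 254.5 rotvec tool [-2.0000e-04  3.4000e-03  2.9594e+00] shift mm in current tool [-488.  -295.6   58.3]
```

Emit:
step_arm(
  moves=[
    [[-30.5,-18.5,0],[0,0,0],0],
    [[-30.5,-18.5,0],[0,0,0],0],
    [[-30.5,-18.5,0],[0,0,0],0],
    [[-30.5,-18.5,0],[0,0,0],0],
    [[-30.5,-18.5,0],[0,0,0],0],
    [[-30.5,-18.5,0],[0,0,0],0],
    [[-30.5,-18.5,0],[0,0,0],0],
    [[-30.5,-18.5,0],[0,0,0],0],
  ],
  grip_force=30,
)

```text
time: 0.77
eef_pos: [0.4394, 0.3429, 0.2183]
orientation: [-0.705, -3.061, 0.001]
contact_force: [0.3, 0.4, -0.2]
gripper_width: 0.048
```

Emit:
step_arm(
  moves=[
    [[-30.5,-18.5,0],[0,0,0],0],
    [[-30.5,-18.5,0],[0,0,0],0],
    [[-30.5,-18.5,0],[0,0,0],0],
    [[-30.5,-18.5,0],[0,0,0],0],
    [[-30.5,-18.5,0],[0,0,0],0],
    [[-30.5,-18.5,0],[0,0,0],0],
    [[-30.5,-18.5,0],[0,0,-0.09],0],
    [[0,0,10],[0,0,-0.09],0],
  ],
)

```text
time: 1.43
eef_pos: [0.5796, 0.1245, 0.2097]
orientation: [0.44, 3.103, -0.009]
contact_force: [0.7, -1.9, 0.4]
gripper_width: 0.0464
```

```bash
python3 plan.py .5935 .1045 .16 74.5
```

```text
t 1.43 pos [0.5796 0.1245 0.2097] yaw_y 73.86 z [ 0.0067 -0.0067 -1.    ] F [ 0.74 -1.86  0.35] T [-0.095 -0.049 -0.016] w 0.0464 j [-0.25  0.53 -0.01  1.61  0.02  0.99  1.02]
yaw 74.5 rotvec tool [-0.0046  0.0083 -0.0112] shift mm in current tool [-18.5 -15.2  50. ]
yaw 254.5 rotvec tool [0.0129 0.0072 3.1304] shift mm in current tool [-18.5 -15.2  50. ]
```

Emit:
step_arm(
  moves=[
    [[-18,-15,0],[0,0,0],0],
    [[0,0,20],[0,0,0],0],
    [[0,0,20],[0,0,0],0],
    [[0,0,0],[0,0,0],0],
    [[0,0,0],[0,0,0],0],
  ],
)

```text
time: 1.85
eef_pos: [0.5866, 0.1155, 0.1675]
orientation: [-0.426, -3.109, 0.002]
contact_force: [0.3, 0.5, 0.4]
gripper_width: 0.0468
```

```bash
python3 plan.py .5935 .1045 .086 74.5; python3 - <<'E'
from cell import *
import cv2,pickle
for n in('side','top'):
    d=snapshot(n);pickle.dump(d,open(n+'1.pkl','wb'));cv2.imwrite(f'pics/{n}1.png',d['img'][:,:,::-1])
E
```

```text
t 1.85 pos [0.5866 0.1155 0.1675] yaw_y 74.38 z [-3.5e-03 -6.0e-04 -1.0e+00] F [0.32 0.55 0.42] T [-0.001 -0.057 -0.036] w 0.0468 j [-0.22  0.59 -0.02  1.64  0.01  0.92  1.05]
yaw 74.5 rotvec tool [-0.0015 -0.0032 -0.002 ] shift mm in current tool [-9.9 -8.6 81.5]
yaw 254.5 rotvec tool [-5.1000e-03  2.4000e-03  3.1396e+00] shift mm in current tool [-9.9 -8.6 81.5]
```

View pics/side1.png

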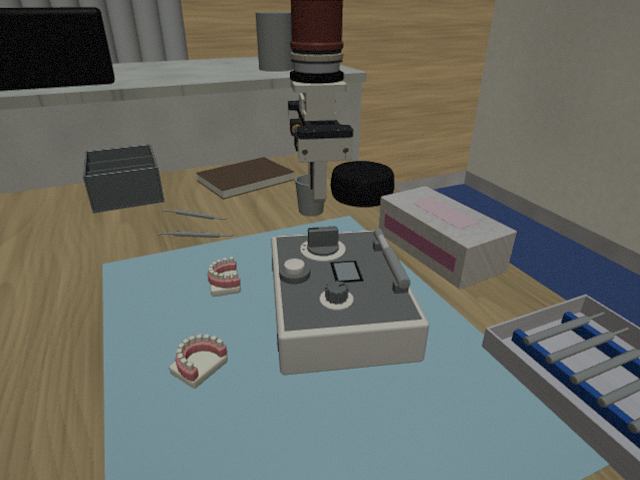

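Emit:
step_arm(
  moves=[
    [[-5,-4.5,0],[0,0,0],0],
    [[-5,-4,0],[0,0,0],0],
    [[0,0,10],[0,0,0],0],
    [[0,0,0],[0,0,0],0],
    [[0,0,0],[0,0,0],0],
  ],
)

```text
time: 2.37
eef_pos: [0.5944, 0.1044, 0.1579]
orientation: [-0.427, -3.111, 0.001]
contact_force: [-0.0, 0.4, -0.2]
gripper_width: 0.0466
```

```bash
python3 plan.py .5935 .1045 .086 74.5
```

```text
t 2.37 pos [0.5944 0.1044 0.1579] yaw_y 74.35 z [-1.9e-03 -3.0e-04 -1.0e+00] F [-0.01  0.38 -0.19] T [ 0.014 -0.029 -0.009] w 0.0466 j [-0.2   0.6  -0.02  1.64  0.01  0.9   1.07]
yaw 74.5 rotvec tool [-0.0008 -0.0017 -0.0026] shift mm in current tool [ 0.7 -0.1 71.9]
yaw 254.5 rotvec tool [-2.700e-03  1.200e-03  3.139e+00] shift mm in current tool [ 0.7 -0.1 71.9]
```

Aligned; now lower.

Emit:
step_arm(
  moves=[
    [[0.7,0,12],[0,0,0],0],
    [[0,0,15],[0,0,0],0],
    [[0,0,15],[0,0,0],0],
    [[0,0,15],[0,0,0],0],
    [[0,0,12],[0,0,0],0],
    [[0,0,0],[0,0,0],0],
    [[0,0,0],[0,0,0],0],
  ],
)

```text
time: 2.95
eef_pos: [0.5939, 0.1051, 0.0893]
orientation: [-0.426, -3.111, 0.0]
contact_force: [1.5, -0.5, 0.2]
gripper_width: 0.0463
```

```bash
python3 plan.py .5935 .1045 .086 74.5; python3 - <<'E'
from cell import *
import cv2,pickle
for n in('side','top'):
    d=snapshot(n);pickle.dump(d,open(n+'2.pkl','wb'));
    a=d['img'][:,:,::-1]
    cv2.imwrite(f'pics/{n}2.png',cv2.resize(a[150:310,250:430],None,fx=3.5,fy=3.5,interpolation=cv2.INTER_CUBIC) if n=='side' else a)
E
```

```text
t 2.95 pos [0.5939 0.1051 0.0893] yaw_y 74.4 z [-0.0013 -0.     -1.    ] F [ 1.52 -0.49  0.16] T [ 0.077  0.008 -0.053] w 0.0463 j [-0.2   0.69 -0.02  1.7   0.02  0.75  1.07]
yaw 74.5 rotvec tool [-0.0004 -0.0013 -0.0018] shift mm in current tool [ 0.2 -0.7  3.3]
yaw 254.5 rotvec tool [-2.0000e-03  6.0000e-04  3.1398e+00] shift mm in current tool [ 0.2 -0.7  3.3]
```

View pics/side2.png

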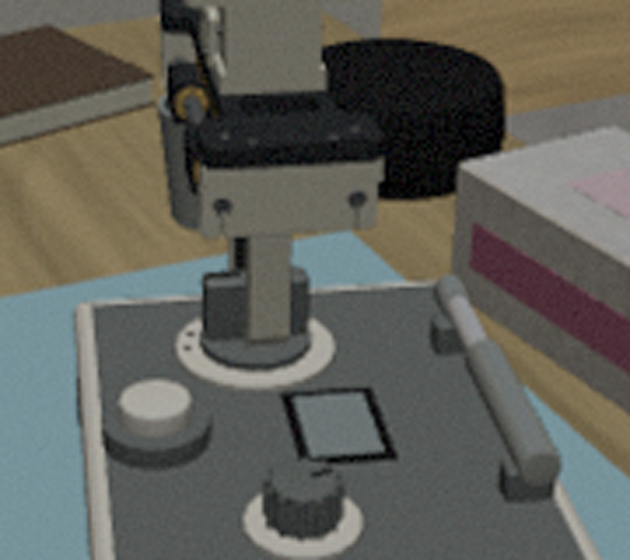

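Emit:
step_arm(
  moves=[
    [[0,0,1.5],[0,0,0],0],
    [[0,0,0],[0,0,0],-1],
    [[0,0,0],[0,0,0],-1],
    [[0,0,0],[0,0,0],-1],
    [[0,0,0],[0,0,0],-1],
    [[0,0,0],[0,0,0],-1],
    [[0,0,0],[0,0,0],-1],
    [[0,0,0],[0,0,0],-1],
  ],
  grip_force=30,
)

```text
time: 3.72
eef_pos: [0.5942, 0.1039, 0.0882]
orientation: [-0.428, -3.112, 0.002]
contact_force: [-0.4, -2.0, 1.5]
gripper_width: 0.0138
```

```bash
python3 plan.py .5935 .1045 .086 74.5
```

```text
t 3.72 pos [0.5942 0.1039 0.0882] yaw_y 74.34 z [-5.0e-04 -1.1e-03 -1.0e+00] F [-0.39 -1.96  1.51] T [-0.277  0.175 -0.039] w 0.0138 j [-0.2   0.69 -0.02  1.7   0.02  0.75  1.07]
yaw 74.5 rotvec tool [-0.0012 -0.0002 -0.0028] shift mm in current tool [0.8 0.4 2.2]
yaw 254.5 rotvec tool [-3.0000e-04  1.9000e-03  3.1388e+00] shift mm in current tool [0.8 0.4 2.2]
```

Emit:
step_arm(
  moves=[
    [[0,0,0],[0,0,0.078],-1],
    [[0,0,0],[0,0,0.078],-1],
    [[0,0,0],[0,0,0.078],-1],
    [[0,0,0],[0,0,0.078],-1],
    [[0,0,0],[0,0,0.078],-1],
    [[0,0,0],[0,0,0.078],-1],
    [[0,0,0],[0,0,0.078],-1],
    [[0,0,0],[0,0,0.078],-1],
  ],
)

```text
time: 4.38
eef_pos: [0.5937, 0.1032, 0.0882]
orientation: [-1.368, -2.828, 0.004]
contact_force: [-0.9, -2.9, 2.5]
gripper_width: 0.0139
```

```bash
python3 plan.py .594 .104 .088 2.5
```

```text
t 4.38 pos [0.5937 0.1032 0.0882] yaw_y 38.37 z [-0.0015 -0.0021 -1.    ] F [-0.86 -2.93  2.54] T [-0.576  0.395  0.043] w 0.0139 j [-0.31  0.69  0.16  1.71 -0.15  0.75  0.6 ]
yaw 2.5 rotvec tool [-0.0022  0.0014  0.626 ] shift mm in current tool [0.4 0.8 0.2]
yaw 182.5 rotvec tool [-1.9000e-03 -2.9000e-03 -2.5156e+00] shift mm in current tool [0.4 0.8 0.2]
```

Emit:
step_arm(
  moves=[
    [[0,0,0],[0,0,0.078],-1],
    [[0,0,0],[0,0,0.078],-1],
    [[0,0,0],[0,0,0.078],-1],
    [[0,0,0],[0,0,0.078],-1],
    [[0,0,0],[0,0,0.078],-1],
    [[0,0,0],[0,0,0.078],-1],
    [[0,0,0],[0,0,0.078],-1],
    [[0,0,0],[0,0,0.078],-1],
  ],
)

```text
time: 5.05
eef_pos: [0.5928, 0.1029, 0.0882]
orientation: [-2.17, -2.27, 0.006]
contact_force: [-3.2, -3.2, 3.5]
gripper_width: 0.0139
```

Emit:
step_arm(
  moves=[
    [[0,0,0],[0,0,0],-1],
    [[0,0,0],[0,0,0],-1],
  ],
)

```text
time: 5.22
eef_pos: [0.5928, 0.1028, 0.0882]
orientation: [-2.164, -2.276, 0.006]
contact_force: [-3.2, -3.8, 3.6]
gripper_width: 0.0137
```

```bash
python3 plan.py .594 .104 .088 2.4;python3 - <<'E'
from cell import *
import cv2,pickle
for n in('side','top'):
    d=snapshot(n)
    a=d['img'][:,:,::-1]
    a=a[150:310,250:430] if n=='side' else a[130:290,190:370]
    cv2.imwrite(f'pics/{n}3.png',cv2.resize(a,None,fx=3.5,fy=3.5,interpolation=cv2.INTER_CUBIC))
E
```

```text
t 5.22 pos [0.5928 0.1028 0.0882] yaw_y 2.89 z [-0.0032 -0.0026 -1.    ] F [-3.21 -3.79  3.59] T [-0.838  0.874 -0.068] w 0.0137 j [-0.41  0.71  0.34  1.71 -0.31  0.77  0.13]
yaw 2.4 rotvec tool [-0.0034  0.0025  0.0085] shift mm in current tool [1.1 1.2 0.2]
yaw 182.4 rotvec tool [-0.0039 -0.0053 -3.1331] shift mm in current tool [1.1 1.2 0.2]
```

View pics/side3.png

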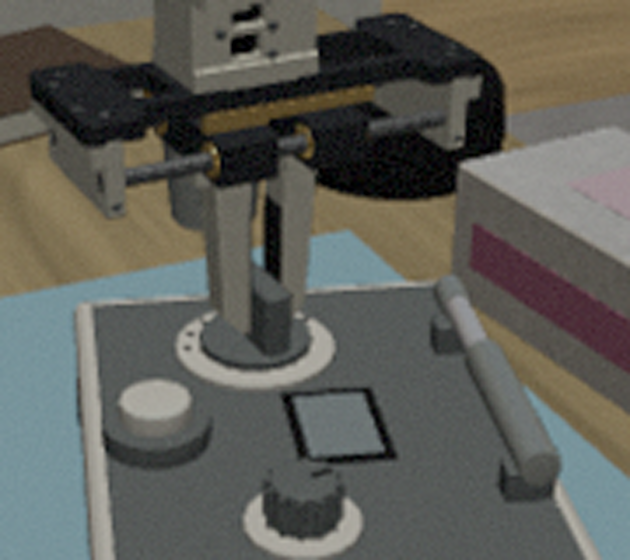

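View pics/top3.png

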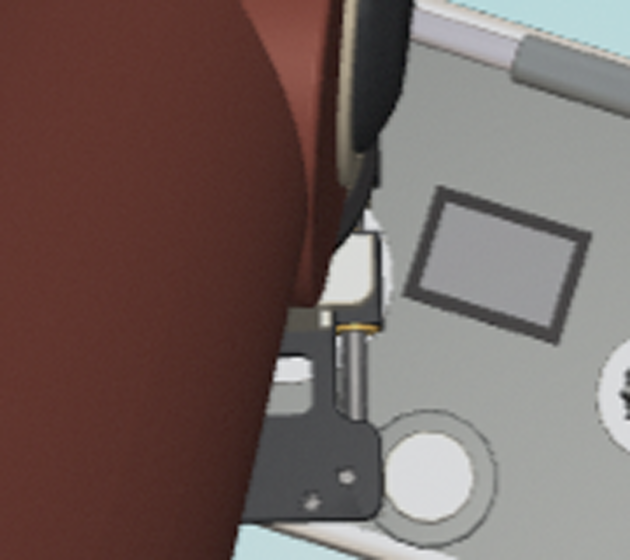

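Emit:
step_arm(
  moves=[
    [[0,0,0],[0,0,0],0],
    [[0,0,0],[0,0,0],0],
    [[0,0,0],[0,0,0],0],
    [[0,0,0],[0,0,0],0],
    [[0,0,-8],[0,0,0],0],
    [[0,0,-15],[0,0,0],0],
    [[0,0,-25],[0,0,0],0],
    [[0,0,-32],[0,0,0],0],
  ],
)

```text
time: 5.98
eef_pos: [0.593, 0.1051, 0.1677]
orientation: [-2.163, -2.275, 0.005]
contact_force: [0.6, 0.4, -0.1]
gripper_width: 0.0466
```

```bash
python3 plan.py .5235 .0515 .13 74
```

```text
t 5.98 pos [0.593  0.1051 0.1677] yaw_y 2.9 z [-4.1e-03 -7.0e-04 -1.0e+00] F [ 0.56  0.43 -0.13] T [-0.097 -0.003 -0.027] w 0.0466 j [-0.44  0.62  0.38  1.64 -0.27  0.94  0.08]
yaw 74.0 rotvec tool [-0.0039 -0.0022 -1.241 ] shift mm in current tool [-50.  -71.9  38. ]
yaw 254.0 rotvec tool [-0.0024  0.0043  1.9006] shift mm in current tool [-50.  -71.9  38. ]
```

Emit:
step_arm(
  moves=[
    [[-17,-24,0],[0,0,0],-1],
    [[-17,-24,0],[0,0,0],-1],
    [[-16,-24,0],[0,0,0],-1],
    [[0,0,15],[0,0,0],-1],
    [[0,0,15],[0,0,0],-1],
    [[0,0,0],[0,0,0],-1],
    [[0,0,0],[0,0,0],-1],
  ],
)

```text
time: 6.57
eef_pos: [0.5249, 0.0516, 0.1383]
orientation: [-2.164, -2.276, 0.0]
contact_force: [-0.8, -0.4, 0.6]
gripper_width: 0.0045
```

```bash
python3 plan.py .5235 .0515 .1 2.5;python3 - <<'E'
from cell import *
import cv2,pickle
for n in('side','top'):
    d=snapshot(n)
    a=d['img'][:,:,::-1]
    a=a[150:310,250:430] if n=='side' else a[130:290,190:370]
    cv2.imwrite(f'pics/{n}4.png',cv2.resize(a,None,fx=3.5,fy=3.5,interpolation=cv2.INTER_CUBIC))
E
```

```text
t 6.57 pos [0.5249 0.0516 0.1383] yaw_y 2.89 z [-5.e-04  2.e-04 -1.e+00] F [-0.81 -0.39  0.55] T [-0.074  0.106 -0.01 ] w 0.0045 j [-0.38  0.55  0.37  1.88 -0.28  0.76  0.19]
yaw 2.5 rotvec tool [-0.0005 -0.0002  0.0068] shift mm in current tool [-0.  -1.4 38.3]
yaw 182.5 rotvec tool [ 3.0000e-04 -8.0000e-04 -3.1348e+00] shift mm in current tool [-0.  -1.4 38.3]
```

View pics/side4.png

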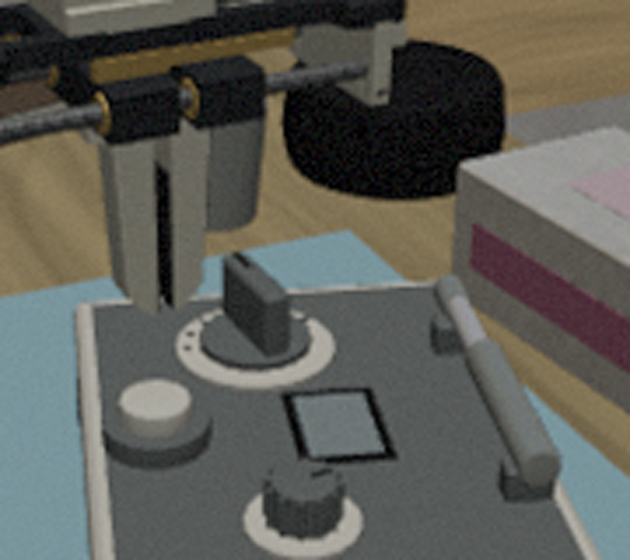

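View pics/top4.png

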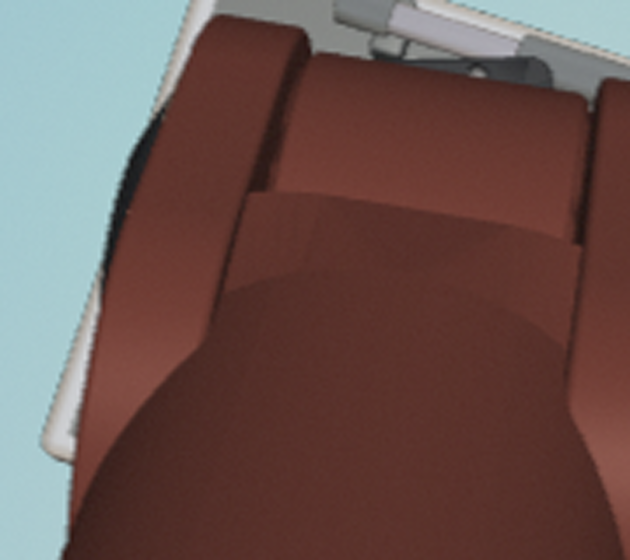

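```bash
python3 - <<'E'
from cell import *
import cv2,pickle
d=snapshot('side');pickle.dump(d,open('side5.pkl','wb'))
a=d['img'][:,:,::-1]
cv2.imwrite('pics/side5.png',cv2.resize(a[215:260,295:350],None,fx=13,fy=13,interpolation=cv2.INTER_CUBIC))
from h import *
for q in range(-24,25,24):
  for k in(72,48,96):
    an=np.radians(164.5-k);pts=[p(d,np.array([.5938,.1045,.112])+r*np.array([np.cos(an),np.sin(an),0])) for r in(-.025,.025)]
  
for k in(48,72,96):
    an=np.radians(164.5-k);print(k,[((p(d,np.array([.5938,.1045,.112])+r*np.array([np.cos(an),np.sin(an),0]))-[295,215]+.5)*13).round() for r in(-.025,.025)])
E
```

```text
48 [array([528., 237.]), array([221., 118.])]
72 [array([463., 262.]), array([285.,  96.])]
96 [array([380., 271.]), array([363.,  87.])]
```

View pics/side5.png

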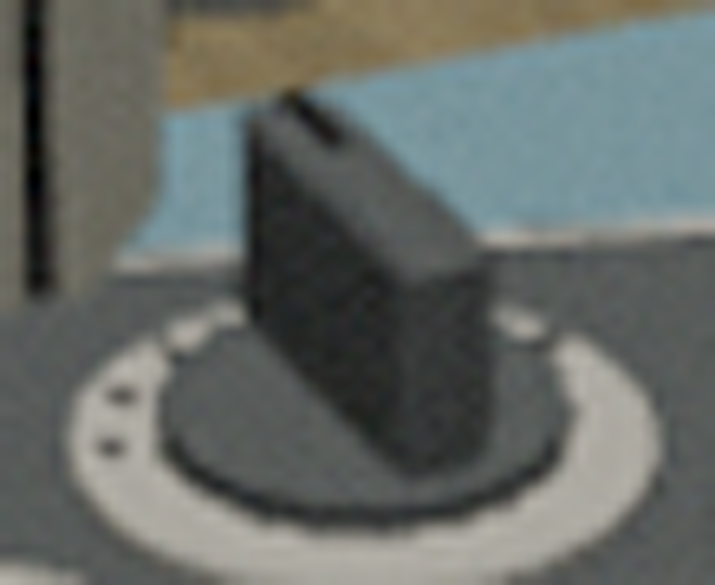

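The bar matches the 72° prediction: ends at about (285,97) and (445,260), with the pointer at the far end. Next is the key.

Emit:
step_arm(
  moves=[
    [[0,-1.4,15],[0,0,0],-1],
    [[0,0,15],[0,0,0],-1],
    [[0,0,8],[0,0,0],-1],
    [[0,0,4],[0,0,0],-1],
    [[0,0,0],[0,0,0],-1],
    [[0,0,0],[0,0,0],-1],
  ],
)

```text
time: 7.22
eef_pos: [0.524, 0.0512, 0.0966]
orientation: [2.165, 2.276, 0.001]
contact_force: [0.0, -0.5, 0.3]
gripper_width: 0.0004
```

```bash
python3 plan.py .5235 .0515 .085 2.5;python3 - <<'E'
from cell import *
import cv2,pickle
d=snapshot('side')
a=d['img'][:,:,::-1]
cv2.imwrite('pics/side6.png',cv2.resize(a[220:290,265:350],None,fx=8,fy=8,interpolation=cv2.INTER_CUBIC))
E
```

```text
t 7.22 pos [0.524  0.0512 0.0966] yaw_y 2.87 z [ 8.e-04 -0.e+00 -1.e+00] F [ 0.   -0.45  0.29] T [-0.073  0.1    0.008] w 0.0004 j [-0.36  0.61  0.34  1.92 -0.31  0.66  0.22]
yaw 2.5 rotvec tool [0.0008 0.0001 0.0064] shift mm in current tool [ 0.3 -0.5 11.6]
yaw 182.5 rotvec tool [-1.0000e-04  1.2000e-03 -3.1352e+00] shift mm in current tool [ 0.3 -0.5 11.6]
```

View pics/side6.png

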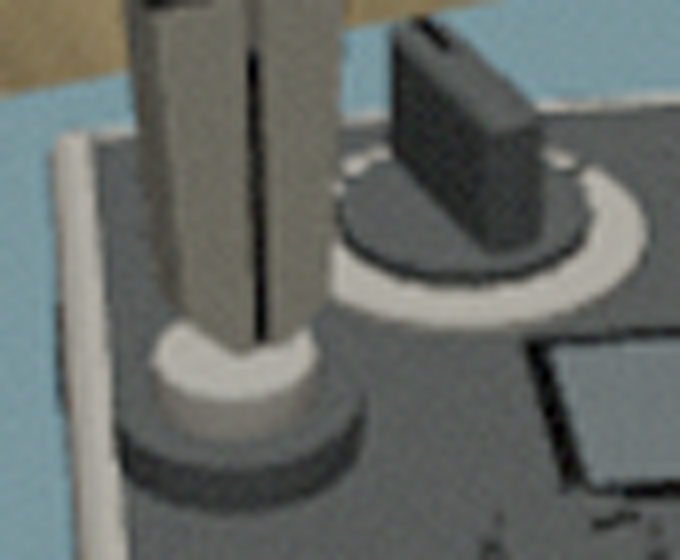

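Emit:
step_arm(
  moves=[
    [[0,0,2],[0,0,0],-1],
    [[0,0,2],[0,0,0],-1],
    [[0,0,2],[0,0,0],-1],
    [[0,0,1],[0,0,0],-1],
    [[0,0,0],[0,0,0],-1],
    [[0,0,0],[0,0,0],-1],
  ],
)

```text
time: 7.77
eef_pos: [0.524, 0.0513, 0.0895]
orientation: [2.165, 2.276, 0.001]
contact_force: [-0.5, 0.8, 2.2]
gripper_width: 0.0005
```

Emit:
step_arm(
  moves=[
    [[0,0,1],[0,0,0],-1],
    [[0,0,0.5],[0,0,0],-1],
    [[0,0,0.5],[0,0,0],-1],
    [[0,0,0],[0,0,0],-1],
    [[0,0,0],[0,0,0],-1],
  ],
)

```text
time: 8.18
eef_pos: [0.524, 0.0513, 0.0874]
orientation: [2.165, 2.276, 0.001]
contact_force: [0.8, 0.5, 4.6]
gripper_width: 0.0005
```

Emit:
step_arm(
  moves=[
    [[0,0,0.7],[0,0,0],-1],
    [[0,0,0.7],[0,0,0],-1],
    [[0,0,0],[0,0,0],-1],
    [[0,0,0],[0,0,0],-1],
  ],
)

```text
time: 8.52
eef_pos: [0.524, 0.0512, 0.0863]
orientation: [2.165, 2.276, 0.002]
contact_force: [0.4, 0.2, 6.3]
gripper_width: 0.0007
```

Emit:
step_arm(
  moves=[
    [[0,0,0.5],[0,0,0],-1],
    [[0,0,0.5],[0,0,0],-1],
    [[0,0,0],[0,0,0],-1],
    [[0,0,0],[0,0,0],-1],
  ],
)

```text
time: 8.85
eef_pos: [0.524, 0.0512, 0.0862]
orientation: [2.165, 2.276, 0.002]
contact_force: [-2.0, -0.2, 13.8]
gripper_width: 0.0004
```

```bash
python3 - <<'E'
from cell import *
import cv2,pickle
d=snapshot('side')
a=d['img'][:,:,::-1]
cv2.imwrite('pics/side7.png',cv2.resize(a[220:290,265:350],None,fx=8,fy=8,interpolation=cv2.INTER_CUBIC))
E
```

```text
(no output)
```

View pics/side7.png

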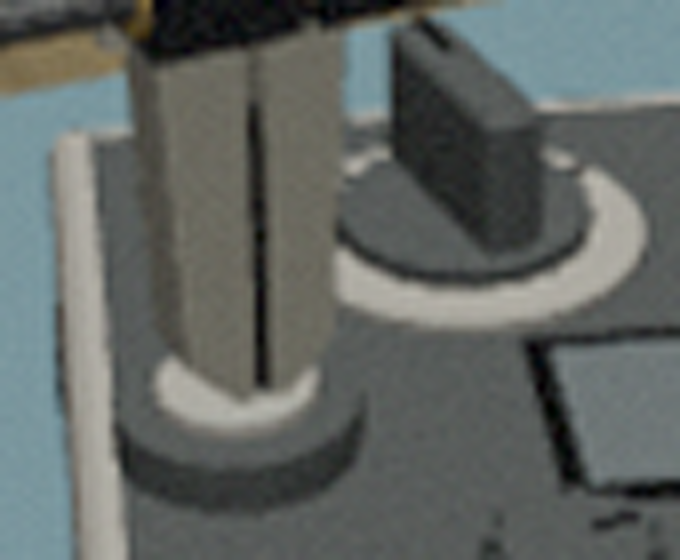

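The key has sunk almost flush with the surround: its front edge went from (235,400) to (235,430). The force has risen to a hard stop. Retract.

Emit:
step_arm(
  moves=[
    [[0,0,-2],[0,0,0],-1],
    [[0,0,-4],[0,0,0],-1],
    [[0,0,-8],[0,0,0],-1],
    [[0,0,-15],[0,0,0],-1],
    [[0,0,-25],[0,0,0],-1],
    [[0,0,-25],[0,0,0],-1],
    [[0,0,0],[0,0,0],-1],
    [[0,0,0],[0,0,0],-1],
  ],
)

```text
time: 9.57
eef_pos: [0.5231, 0.0512, 0.1644]
orientation: [-2.165, -2.276, -0.0]
contact_force: [-0.4, 1.2, -0.3]
gripper_width: 0.0003
```

```bash
python3 - <<'E'
from cell import *
import cv2,pickle
d=snapshot('side')
a=d['img'][:,:,::-1]
cv2.imwrite('pics/side8.png',cv2.resize(a[215:315,265:395],None,fx=6,fy=6,interpolation=cv2.INTER_CUBIC))
E
```

```text
(no output)
```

View pics/side8.png

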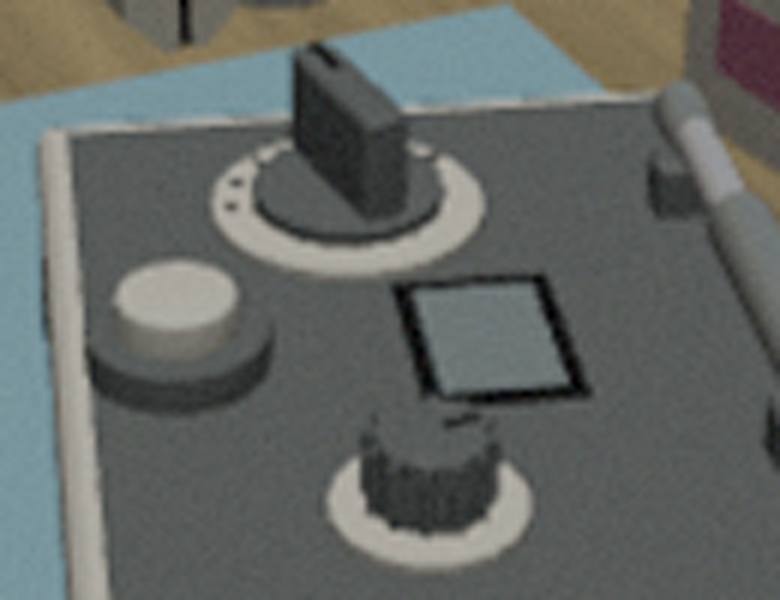

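The key is back up at (177,296), the same place as at the start. The water mark is unchanged at (462,420), the knob is three clicks on, and the gripper is clear.

```bash
python3 -c "
from cell import *
print(observe()['dq'].round(3));print(job_done())"
```

```text
[ 0.006  0.024 -0.009  0.019 -0.004 -0.004 -0.   ]
the job is handed in; nothing more can be done
None
```

I turned the power knob three clicks clockwise, pressed the store key down to its stop, and handed the job in at about 9.6 s. `job_done()` gives no verdict, so what follows rests on my own checks.

- **Power knob:** I gripped the bar (opening 13.8 mm), turned it about 71.5°, let go and moved clear. A side picture afterwards matched the predicted 72° position and ruled out 48° and 96°. The top camera's view of the knob was blocked by the arm, so only the side camera confirmed this.
- **Store key:** I pressed with closed fingertips until the height stopped at 0.086 m and the force rose from 6 to 14 N. A picture showed the key nearly flush with its surround. After I retracted, it was back at its starting pixel position.
- **Water knob:** its mark is at the same pixel position as at the start.
- **Robot:** it touches nothing, with the tool tip at a height of 0.164 m and contact force within noise.

No check failed or disagreed. The sideways approach to the knob stopped about 13 mm short, and I corrected it before going down.

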